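# Load the fitting spacer and index the dividing head to the third stop

## Task

Of the three steel spacer rings, put the one whose bore fits the dividing head's arbor snugly onto that arbor, down flat on the plate, and let go of it. Then grip the black index knob, turn it clockwise (seen from above) by feel, counting the clicks to the third stop without running past it, and finish still gripping the knob there so that it cannot creep while the part is measured. Leave the other two rings, the grease tin and the plug gauge where they are.

Things in the scene. Friction and masses are not known exactly. Their poses are not given: they have to be found in the camera images.
- ring_m_center (a point): Centre (half-way up) of the middle-sized plain steel spacer ring, loose, lying flat on the bench: outside 46 mm, bore 25 mm, 26 mm high, z axis along its bore. This is the one that fits the 22 mm arbor.
- ring_s_center (a point): Centre of the smallest spacer ring: outside 38 mm, bore 17 mm, 26 mm high. Its bore is too small for the arbor.
- ring_l_center (a point): Centre of the largest spacer ring: outside 56 mm, bore 35 mm, 26 mm high. Its bore is far too loose on the arbor.
- arbor_seat (a point): Point on the axis of the head's upright arbor, at the top face of the round steel plate it stands on (44 mm above the bench, z up); a seated ring's centre is 13 mm above this point. The arbor is 22 mm across and rises 21 mm above this point, its last 5 mm tapering to 16 mm. The plate is 76 mm across and turns with the knob.
- index_head: The dividing head, fixed to the bench: a low grey box 190 x 84 mm (x, y), 36 mm high, origin under its centre, x away from the robot. The knob stands 55 mm from the centre at the end nearer the robot, the arbor 55 mm from the centre at the far end.
- knob_grip (a point): Grip point on the index knob's vertical axis, 62 mm above the bench. The knob is a black bar 46 mm long (along this point's x, turning with it), 14 mm thick (y), from 44 to 74 mm above the bench, on a 46 mm disc 5 mm high on the box top. A white line marks its +x end; ticks on the box mark the stops, a longer one the start stop.
- index_knob (a joint): Turn of the knob in rad, 0 at its start stop (bar 36 degrees anticlockwise of the head's x), growing clockwise seen from above. It clicks into a stop every 24 degrees (0.419): the third is 72 degrees (1.257). Each click resists with up to about 0.12 N m, then pulls into the next stop, where it stays if let go. It can be turned on past the third, to 2.2.
- tin_center (a point): Centre of the grease tin (63 mm across, 43 mm high), loose, a bystander to leave alone.
- plug_center (a point): Centre of the standing steel plug gauge (35 mm across, 102 mm high), loose, a bystander to leave alone.
Mind the look-alikes: they are no part of the job. What is shaped like the part that bears ring_m_center but pink is not meant.

How it is judged (in metres and radians):
On the way, in this order (a step that is already met when the one before it is completed fails the run):
1. the fitting ring sits flat on the arbor plate, let go, the knob still at its start stop (horizontal distance between ring_m_center and arbor_seat below 0.004 m and z of ring_m_center in the frame of arbor_seat below 0.0155 m and angle between ring_m_center's own z axis and vertical below 0.08 rad and contact force between the fingers and ring_m below 0.1 N and value of joint index_knob below 0.15 rad), for 0.2 s.
2. the gripped knob has been turned through the first click (value of joint index_knob above 0.3 rad and contact force between the fingers and index_knob above 1 N).
At the end, for the whole second after the job is handed in: The program ends with the fingers still gripping the index knob (more than 3 N), the knob at rest within 0.1 rad (6 degrees) of its third stop (1.257 rad), and the 46 mm ring released, flat on the plate (within 2.5 mm of fully down, 4.5 degrees) and centred on the arbor within 4 mm (horizontal distance between ring_m_center and arbor_seat below 0.004 m and z of ring_m_center in the frame of arbor_seat below 0.0155 m and angle between ring_m_center's own z axis and vertical below 0.08 rad and contact force between the fingers and ring_m below 0.1 N and value of joint index_knob between 1.157 and 1.357 rad and not (velocity of joint index_knob above 0.05 rad/s) and velocity of joint index_knob above -0.05 rad/s and contact force between the fingers and index_knob above 3 N); the arm keeps its last pose, push and grip.
It fails at once if the knob is turned past the third stop (beyond half-way to the fourth) (value of joint index_knob above 1.466 rad).
It fails at once if the smallest ring is moved more than 20 mm (distance of ring_s_center from where it was at the start of the episode above 0.02 m).
It fails at once if the largest ring is moved more than 20 mm (distance of ring_l_center from where it was at the start of the episode above 0.02 m).
It fails at once if the grease tin is moved more than 20 mm (distance of tin_center from where it was at the start of the episode above 0.02 m).
It fails at once if the plug gauge is moved more than 20 mm (distance of plug_center from where it was at the start of the episode above 0.02 m).
It also fails if it takes over 53 s, if anything falls off the work surface, if the arm or the gripper's body presses on something with over 40 N, if the wrist force passes 120 N, or if a joint passes its speed limit or range.

## Robot

A 6-joint arm with a two-finger parallel gripper is mounted at the origin on a cart in front of the work surface, level with it; the furniture and walls round the work are solid. World frame = base frame: x ahead of the robot, y to its left, z up, the work surface at z = 0. Lengths are in m, angles in degrees, forces in N, time in s.
With the tool pointing down it reaches from about 0.35 to 0.975 m from the base axis. Payload 4.9 kg.
Tool frame: the origin (TCP) lies at the very end of the fingers, on their centre line; the grasp point (between the pads) lies 19 mm behind it; z points along the fingers, x is the direction in which the jaws open and shut, and the axes are right-handed (so a half turn about z gives the same grasp; the last joint's range is limited). The gripper opens to 85 mm and grips with 20 to 120 N. Pads are 22 mm wide; open, the fingers measure 114 mm over their backs; the gripper's body (76 mm by 85 mm) begins 54 mm behind the grasp point. The pads swing forward as they close: fully open they stand 13 mm farther back than shut.
Start: joints at [-73.109, 3.019, 92.412, -0, 84.569, -6.818], TCP at [0.251, -0.572, 0.231] pointing down, gripper open.
Joint ranges: [-172.51, 172.51], [-57.92, 126.97], [3.15, 148.05], [-58.71, 238.71], [5.1, 150.11], [-179.66, 179.66]. Speed limits (degrees/s): [147.25, 147.25, 180, 180, 180, 180].

## Interface

Orientations are given as [roll, pitch, yaw] about the fixed x, y, z axes, in that order (R = Rz(yaw) Ry(pitch) Rx(roll)).
In Python, from rig import bot, optics gives the robot as it stands. The module is installed in compiled form; this text tells all that it offers.
- The arm moves only by the tool arm_command, never from a script. Its argument "series" is a list that holds one entry, the list of rows, each a list of 7 numbers: the closure, from -1 (fully open) to 1 (shut), then the shift along the tool's x, y, z in m, then the turn, a rotation vector about the tool's x, y, z in degrees. In form: [[[hand, x, y, z, ax, ay, az], ...]]. A call has 1 to 10 rows; each row shifts and turns the commanded pose from where the row before left it, along the tool's axes as they then stand; what a row does not reach is not made up. A row lasts 1/8 s, in which the tool goes at most 62.5 mm and 10.7 degrees, less where a joint would pass 70% of its speed; a pose out of reach is approached as far as the arm can. A call is refused whole if a number of a shift passes 0.0625 or a number of a turn 10.7, either way. A call with a gripper value outside its range is refused whole. The fingers move at their own pace and stop on an object; "grip_force" is the grip in N (left out, the last holds). Time passes only in rows, so rows that do not move let the fingers close. It gives the time, the measured TCP pose, the force and the opening at its end, in the units of the state.
- bot.get_obs(): the state, without advancing time (a new reading comes with each control period).
- optics.grab_frame(name): name is "side" or "top" or "wrist"; returns the picture (420x560x3 uint8, red, green, blue); there is no depth.
- optics.camera_params(name): a dict with "fx", "fy", "cx", "cy" (pixels), "rvec" (rotation vector, rad) and "tvec" (3), from world to camera coordinates, as OpenCV has them. Camera axes: x right, y down, z forward; pixel columns grow to the right and rows downward; lengths in m; the calibration is good to about 2 mm. A picture is of the moment at which its call begins: read the wrist's pose just before it. camera_params takes no time and is no camera call; for the wrist camera it gives the pose at the moment of the call.
- bot.job_done(): hands the job in, once; it reports no verdict.
The state is a dict: "time": time; "joint_pos": joint angles; "qvel": joint speeds; "effort": joint torques, N m; "eef_pos": TCP position; "tool_rot": TCP orientation; "force": force on the tool from outside, world axes, zero at the start; "wrist_torque": the same for the moment, N m; "width": opening from 0.0 (shut) to 1.0 (fully open).
Only numpy, scipy, OpenCV 4.12 (cv2) and the standard library are available. Lean on these libraries where they do the work, as an engineer would, in place of code of your own. Each camera call takes 0.05 s, during which the arm holds its last target. There are 200 camera calls.

## Working session

There is one attempt and no reset: what is moved stays moved. The work goes in short steps, Python scripts to look and compute and a tool call to move; the robot and the scene stay as the last step left them, time stands still between calls to the robot, and variables do not carry over. Pictures are saved under pics/ and viewed, about 8 in all and at most 12, crops included, and the job is handed in when it is done.

Besides the shell and the picture viewer there is one more tool, called after "Emit:" by a JSON object that holds its "op" and its "data". arm_command: Moves the arm, as the interface text tells. Its arguments: {"type":"object","properties":{"series":{"type":"array","items":{"type":"array","items":{"type":"array","items":{"type":"number"}}}},"grip_force":{"type":"number"}},"required":["series"]}

```bash
mkdir -p pics
cat > h.py <<'E'
import numpy as np, cv2
from rig import bot, optics
def cam(n):
    p=optics.camera_params(n)
    K=np.array([[p['fx'],0,p['cx']],[0,p['fy'],p['cy']],[0,0,1]],float)
    return K,cv2.Rodrigues(np.array(p['rvec'],float))[0],np.array(p['tvec'],float).reshape(3)
def ray(c,u,v,z):
    K,R,t=c; d=R.T@np.linalg.inv(K)@np.array([u,v,1.]); o=-R.T@t
    return o+d*(z-o[2])/d[2]
def proj(c,P):
    K,R,t=c; q=K@(R@np.array(P,float)+t); return q[:2]/q[2]
def grab(n,f):
    c=cam(n); im=optics.grab_frame(n)[:,:,::-1].copy(); cv2.imwrite('pics/'+f,im); return c,im
E
python3 - <<'E'
from h import *
for n in('top','side'):
    c,im=grab(n,n+'0.png'); print(n,-c[1].T@c[2],c[1][2])
print(bot.get_obs())
E
```

```text
top [0.50073212 0.21113227 1.08613865] [ 0.07829005  0.00704827 -0.99690571]
side [ 0.34218416 -0.54167977  0.53059515] [ 0.27656627  0.81734216 -0.50543337]
{'time': 0.1, 'joint_pos': array([-7.31105777e+01,  3.05365221e+00,  9.24816342e+01, -8.35481908e-04,
        8.45670414e+01, -6.82055702e+00]), 'qvel': array([ 0.15312404,  0.00555637, -0.08996931, -0.08290794, -0.02087068,
        0.04178518]), 'effort': array([ 3.88805056e-04, -3.94899631e+01, -3.71366215e+01, -6.62229490e-05,
        3.84962172e-03, -1.74654659e-06]), 'eef_pos': array([ 0.25113328, -0.57174065,  0.23021105]), 'tool_rot': array([-1.79988673e+02,  1.01702426e-01, -6.62899308e+01]), 'force': array([0.50347332, 0.34180421, 0.20837446]), 'wrist_torque': array([-0.02935168,  0.02038406, -0.04008176]), 'width': 1.0006720927206525}
```

View pics/top0.png

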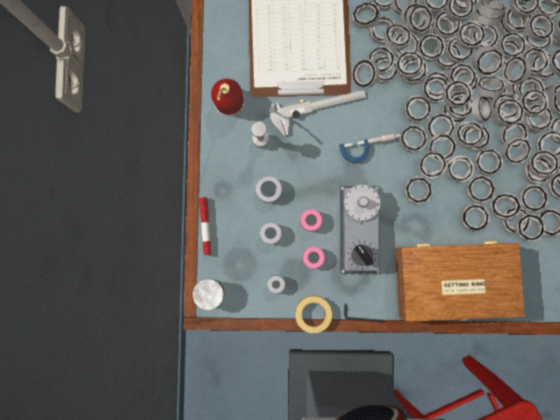

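View pics/side0.png

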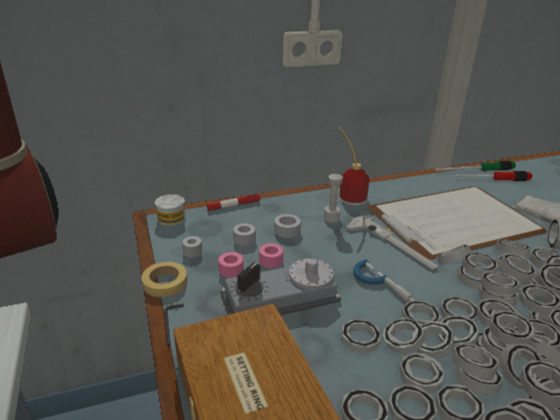

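The top view shows grey rings at (268,189), (270,233) and (276,284). There are pink look-alikes at (312,219) and (314,258), a tape roll at (314,314), and a heap of other rings at the upper right. The head has its arbor at (363,202) and knob at (363,255). By size the middle grey ring at (270,233) is the one I want. I'll check that by measuring it and taking a close crop.

Run:
```python
from h import *
c=cam('top'); im=cv2.imread('pics/top0.png')
g=cv2.cvtColor(im,cv2.COLOR_BGR2HSV)
m=((g[:,:,1]<45)&(g[:,:,2]>120)).astype(np.uint8)
cs,_=cv2.findContours(m,cv2.RETR_EXTERNAL,cv2.CHAIN_APPROX_NONE)
for k in cs:
    x,y,w,h=cv2.boundingRect(k)
    if w>9 and h>9 and 190<x<390 and 110<y<320:
        (u,v),r=cv2.minEnclosingCircle(k); 
        P=ray(c,u,v,.026);Q=ray(c,u+r,v,.026); print((round(u,1),round(v,1)),'r',round(r,1),P[:2].round(4),'dia mm',2000*np.linalg.norm(P-Q).round(4))
for n,u,v,z in(('arbor top',363.5,202,.065),('knob',363.5,255,.074)): print(n,ray(c,u,v,z))
for n,(a,b) in {'boxNW':(342,187),'boxNE':(380,186),'SW':(342,273),'SE':(380,273)}.items(): print(n,ray(c,a,b,.036)[:2])
cr=im[170:310,190:400]; cv2.imwrite('pics/c1.png',cv2.resize(cr,None,fx=3.8,fy=3.8,interpolation=cv2.INTER_CUBIC))
```

```text
(317.5, 312.1) r 8.1 [0.3813 0.1325] dia mm 34.0
arbor top [0.61014298 0.04185485 0.065     ]
knob [0.50158269 0.04368831 0.074     ]
boxNW [0.64475385 0.0824405 ]
boxNE [0.64764915 0.0020362 ]
SW [0.46364676 0.0824052 ]
SE [0.46448359 0.00309085]
```

View pics/c1.png

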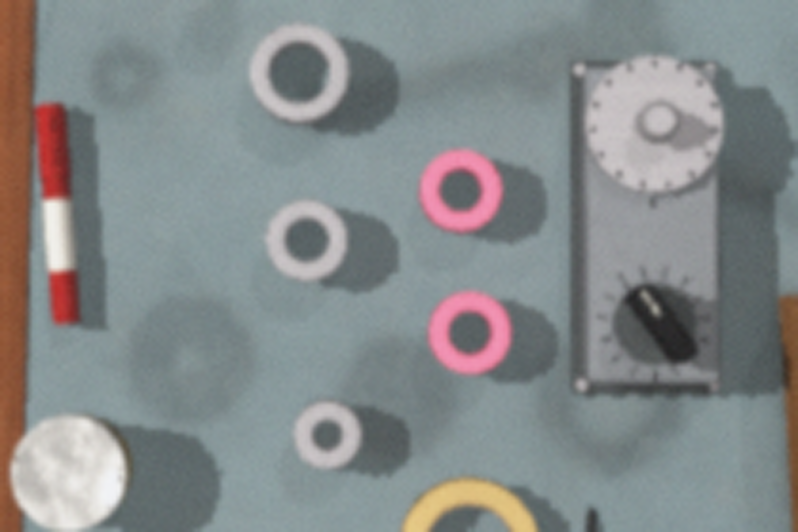

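The crop shows the plain grey middle ring at crop (307,240), which is full-image (270.8,233.1). The three ring outside diameters are about 98, 82 and 66 crop pixels, a ratio that matches 56, 46 and 38 mm, so the choice holds. The jaws should open roughly along y, pointing into the gap between the two pink rings (yaw about -98°).

Run:
```python
from h import *
c=cam('top')
f=lambda a,b:(190+a/3.8-.37,170+b/3.8-.37)
for n,a,b,z in(('m',307,240,.026),('s',328,435,.026),('l',299,73,.026),('p1',461,191,.026),('p2',470,333,.026),('arb',658,120,.065),('plate',655,123,.044),('knob',660,324,.074)): print(n,ray(c,*f(a,b),z).round(4))
```

```text
m [0.5466 0.2332 0.026 ]
s [0.4386 0.2203 0.026 ]
l [0.6407 0.2388 0.026 ]
p1 [0.575  0.1472 0.026 ]
p2 [0.4958 0.1418 0.026 ]
arb [0.6118 0.0433 0.065 ]
plate [0.6124 0.0415 0.044 ]
knob [0.5018 0.0441 0.074 ]
```

Emit:
{"op": "arm_command", "data": {"series": [[[-0.5,-0.031,-0.0296,0,0,0,0],[-0.5,-0.031,-0.0296,0,0,0,0],[-0.5,-0.031,-0.0296,0,0,0,0],[-0.5,-0.031,-0.0296,0,0,0,0],[-0.5,-0.031,-0.0296,0,0,0,0],[-0.5,-0.031,-0.0296,0,0,0,0],[-0.5,-0.031,-0.0296,0,0,0,0],[-0.5,-0.031,-0.0296,0,0,0,0],[-0.5,-0.031,-0.0296,0,0,0,0],[-0.5,-0.031,-0.0296,0,0,0,0]]]}}

```text
time: 1.35
eef_pos: [0.3977, -0.1679, 0.2309]
tool_rot: [180.0, 0.0, -66.3]
force: [1.5, -0.5, 0.7]
width: 0.752
```

Emit:
{"op": "arm_command", "data": {"series": [[[-0.5,-0.031,-0.0296,0,0,0,0],[-0.5,-0.031,-0.0296,0,0,0,0],[-0.5,-0.031,-0.0296,0,0,0,0],[-0.5,-0.031,-0.0296,0,0,0,0],[-0.5,-0.031,-0.0296,0,0,0,0],[-0.5,-0.031,-0.0296,0,0,0,8],[-0.5,-0.031,-0.0296,0,0,0,8],[-0.5,-0.031,-0.0296,0,0,0,8],[-0.5,-0.031,-0.0296,0,0,0,8],[-0.5,0,0,0,0,0,0]]]}}

```text
time: 2.6
eef_pos: [0.5611, 0.1773, 0.23]
tool_rot: [179.9, -0.0, -98.2]
force: [-0.4, -0.1, 0.1]
width: 0.748
```

Run:
```python
from h import *
o=bot.get_obs();print(o['time'],o['eef_pos'],o['tool_rot'],o['width'],o['joint_pos'])
c,im=grab('wrist','w1.png');print(-c[1].T@c[2],c[1][2])
print(proj(c,[.545,.233,.026]))
```

```text
2.6 [0.561052   0.17731304 0.23000781] [ 1.79884949e+02 -2.73329049e-02 -9.81657958e+01] 0.7480527765717977 [ 1.02889199e+01 -1.80026324e+00  9.73929054e+01  1.05407603e-02
  8.45251445e+01  1.08453727e+02]
[0.64170803 0.16558763 0.3736899 ] [-0.31626939  0.04491926 -0.94760537]
[233.17947021 202.69131236]
```

View pics/w1.png

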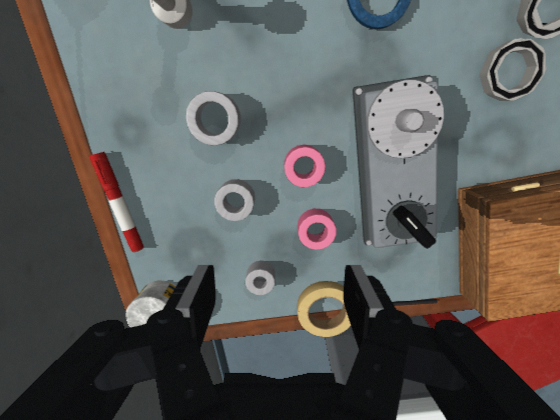

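The wrist view shows ring m at (234,201), the large ring at (212,118), the small ring at (260,281), pink rings at (305,166) and (317,229), the arbor top at (411,121) and the knob at (413,226). The prediction agrees with this, so I'll measure more finely from here.

Run:
```python
from h import *
c=cam('wrist'); im=cv2.imread('pics/w1.png')
g=cv2.cvtColor(im,cv2.COLOR_BGR2HSV)
m=((g[:,:,1]<35)&(g[:,:,2]>115)).astype(np.uint8)
cs,hh=cv2.findContours(m,cv2.RETR_CCOMP,cv2.CHAIN_APPROX_NONE)
for i,k in enumerate(cs):
    x,y,w,h=cv2.boundingRect(k)
    if len(k)>25 and 180<x<450 and 60<y<300 and w<80:
        e=cv2.fitEllipse(k); z=.026 if x<350 else .044
        print('hole' if hh[0][i][3]>=0 else 'out',np.round(e[0],1),np.round(e[1],1),ray(c,*e[0],z).round(4))
# dark knob
m=(g[:,:,2]<45).astype(np.uint8); m[:,:370]=0;m[260:]=0;m[:,450:]=0
cs,_=cv2.findContours(m,cv2.RETR_EXTERNAL,cv2.CHAIN_APPROX_NONE);k=max(cs,key=cv2.contourArea)
b=cv2.boxPoints(cv2.minAreaRect(k)); print([ (p.round(0),ray(c,*p,.074)[:2].round(4)) for p in b])
cv2.imwrite('pics/c2.png',cv2.resize(im[70:255,345:450],None,fx=3.2,fy=3.2,interpolation=cv2.INTER_CUBIC))
cr=im[175:225,205:265]
cv2.imwrite('pics/c2.png',np.hstack([cv2.resize(im[70:255,345:450],(336,592),interpolation=cv2.INTER_CUBIC),cv2.resize(im[152:250,192:272],(464,592)[0:2],interpolation=cv2.INTER_CUBIC)]))
```

```text
out [332.6 304.9] [10.6 17.7] [0.389  0.1301 0.026 ]
out [420.1 296.9] [ 4.  10.2] [0.398  0.0249 0.044 ]
out [399.5 297.6] [ 6.9 15.5] [0.4006 0.0499 0.044 ]
out [415.8 283.3] [10.  10.9] [0.418 0.03  0.044]
out [223.3 277.7] [ 7.6 12.1] [0.449 0.263 0.026]
out [310.1 281.4] [34.4 55.7] [0.4279 0.1553 0.026 ]
out [346.7 242.4] [5.1 7.8] [0.475  0.1053 0.026 ]
out [235.5 233.8] [5.1 7.1] [0.5055 0.2366 0.026 ]
out [208.3 216.7] [ 8.9 15.3] [0.5314 0.2641 0.026 ]
out [355.3 181. ] [ 5.8 11.3] [0.5543 0.0938 0.044 ]
out [221.5 157.3] [5.2 9. ] [0.5977 0.2348 0.026 ]
hole [418.7 263.2] [ 7.4 11.7] [0.4448 0.0264 0.044 ]
hole [428.1 260.3] [ 6.7 12.7] [0.447  0.0155 0.044 ]
hole [430.9 253.1] [7.9 9.4] [0.456  0.0124 0.044 ]
hole [409.1 126.8] [10.5 23.2] [0.6028 0.0358 0.044 ]
hole [414.  115.6] [13.7 21.4] [0.6132 0.0308 0.044 ]
hole [242.8 288. ] [ 5.7 12. ] [0.4307 0.2413 0.026 ]
hole [259.1 281.9] [12.4 13.9] [0.4364 0.2193 0.026 ]
hole [263.8 243.3] [12.1 18.8] [0.4883 0.205  0.026 ]
hole [202.5 236.7] [11.8 16.7] [0.5075 0.2766 0.026 ]
hole [273.6 231.2] [20.6 26.5] [0.5022 0.1908
[... 414 characters left out ...]
5519 0.2051 0.026 ]
hole [235.3 163. ] [5.4 9.4] [0.5892 0.2208 0.026 ]
hole [253.  165.1] [ 7.9 15.2] [0.5841 0.2018 0.026 ]
hole [251.8 149.5] [ 5.5 12.9] [0.6012 0.2002 0.026 ]
hole [271.1 145. ] [ 9.3 12.5] [0.6031 0.1784 0.026 ]
hole [193.  143.5] [ 8.6 14.5] [0.6169 0.2625 0.026 ]
hole [211.3 118.2] [33.1 36.1] [0.6399 0.2372 0.026 ]
hole [310.5  85.1] [5.4 9.6] [0.6573 0.129  0.026 ]
hole [231.1  70.6] [ 7.6 10.6] [0.6825 0.2074 0.026 ]
[(array([391., 213.], dtype=float32), array([0.5243, 0.0666])), (array([403., 202.], dtype=float32), array([0.5341, 0.0547])), (array([437., 239.], dtype=float32), array([0.4881, 0.0199])), (array([426., 250.], dtype=float32), array([0.4774, 0.0319]))]
```

View pics/c2.png

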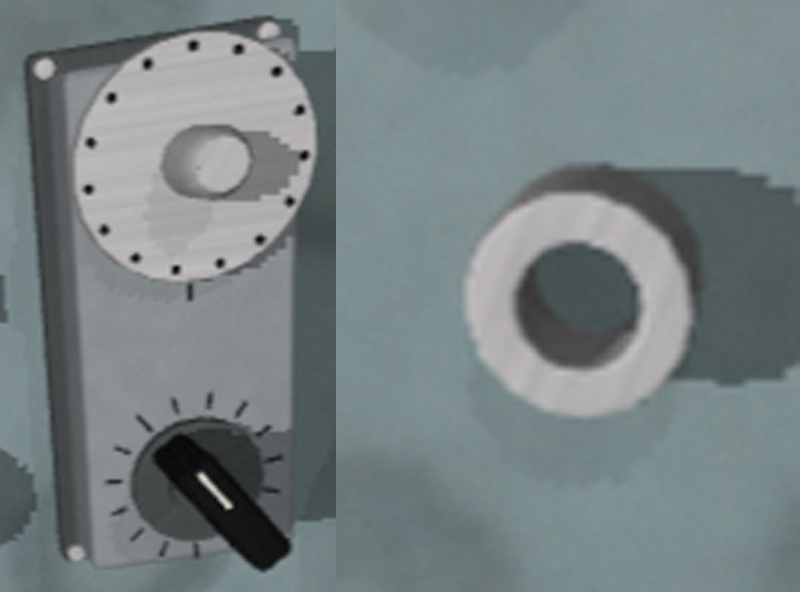

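The crop confirms the 46 mm ring (bore about half the outside diameter) at (234,202), which is about (0.5455, 0.232). Now I'll go down over it and grip.

Emit:
{"op": "arm_command", "data": {"series": [[[-0.5,-0.026,0.0115,0,0,0,0],[-0.5,-0.026,0.0115,0,0,0,0],[-0.5,0,0,0.045,0,0,0],[-0.5,0,0,0.045,0,0,0],[-0.5,0,0,0.045,0,0,0],[-0.5,0,0,0.035,0,0,0],[-0.5,0,0,0.02,0,0,0],[-0.5,0,0,0,0,0,0]]]}}

```text
time: 3.65
eef_pos: [0.544, 0.2297, 0.04]
tool_rot: [179.8, -0.1, -98.3]
force: [-0.3, -0.5, 0.4]
width: 0.75
```

Run:
```python
from h import *
o=bot.get_obs();print(o['time'],o['eef_pos'],o['tool_rot'],o['width'])
c,im=grab('wrist','w2.png')
f=cam('wrist')
print(proj(c,[.5455,.232,.026]))
```

```text
3.65 [0.54398217 0.22966578 0.04000531] [ 1.7983963e+02 -7.5301099e-02 -9.8307581e+01] 0.7499262812784745
[274.08964067 258.4032984 ]
```

View pics/w2.png

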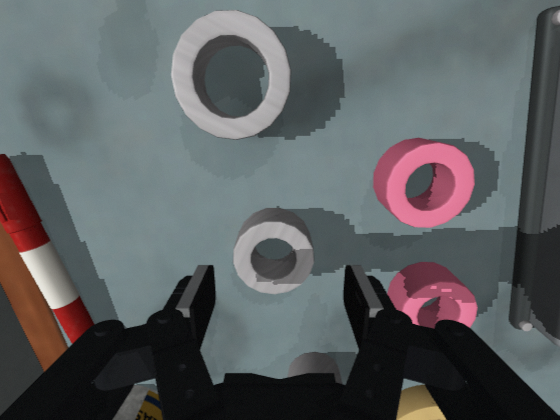

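The ring is at (273,258), within 1 px of the prediction, with the pink rings clear of the fingers. I'll shift a little, go down and grip.

Emit:
{"op": "arm_command", "data": {"series": [[[-0.5,-0.0025,-0.0012,0.019,0,0,0],[-0.5,0,0,0.019,0,0,0],[-0.5,0,0,0,0,0,0],[1,0,0,0,0,0,0],[1,0,0,0,0,0,0],[1,0,0,0,0,0,0],[1,0,0,0,0,0,0],[1,0,0,0,0,0,0]]], "grip_force": 50}}

```text
time: 4.7
eef_pos: [0.5471, 0.2329, 0.0037]
tool_rot: [-180.0, 0.0, -98.3]
force: [-0.1, 0.9, 0.7]
width: 0.516
```

Emit:
{"op": "arm_command", "data": {"series": [[[1,0,0,-0.04,0,0,0],[1,0,0,-0.04,0,0,0],[1,0,0,-0.04,0,0,0],[1,0.0357,-0.0183,0,0,0,0],[1,0.0357,-0.0183,0,0,0,0],[1,0.0357,-0.0183,0,0,0,0],[1,0.0357,-0.0183,0,0,0,0],[1,0.0357,-0.0183,0,0,0,0],[1,0,0,0,0,0,0],[1,0,0,0,0,0,0]]]}}

```text
time: 5.95
eef_pos: [0.6111, 0.0432, 0.1228]
tool_rot: [179.9, 0.0, -98.3]
force: [-0.2, 0.5, -2.3]
width: 0.517
```

Run:
```python
from h import *
o=bot.get_obs();print(o['time'],o['eef_pos'],o['tool_rot'],o['width'],o['force'])
c,im=grab('wrist','w3.png')
c2,im2=grab('side','s3.png')
c3,im3=grab('top','t3.png')
cv2.imwrite('pics/v3.png',np.hstack([im[0:420,60:520],cv2.resize(im2[180:320,190:370],None,fx=1.8,fy=3*.6),])if 0 else np.hstack([cv2.resize(im,None,fx=.8,fy=.8),cv2.resize(im2[180:348,190:340],(300,336))]))
```

```text
5.95 [0.61109448 0.04322092 0.12277372] [ 1.79929445e+02  2.05664182e-02 -9.83107953e+01] 0.5170824389359788 [-0.17991311  0.52112453 -2.25722901]
```

View pics/v3.png

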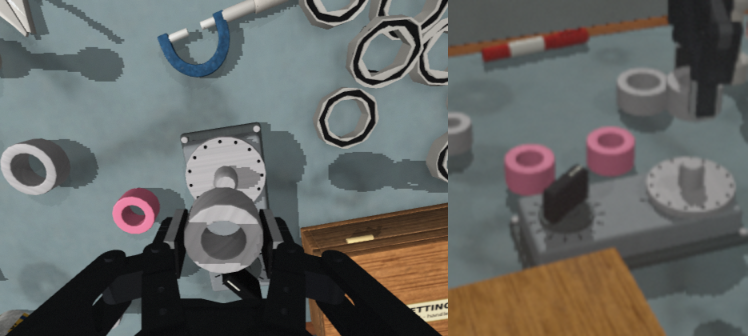

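The ring is held level in the jaws, with the plate at wrist pixel about (282,216), just beyond it. I'll measure both to get the correction.

Run:
```python
from h import *
c=cam('wrist'); im=cv2.imread('pics/w3.png'); 
cw=c
# w1 estimates can't be reused w/o its camera; use w3. plate rim points on bright mask
g=cv2.cvtColor(im,cv2.COLOR_BGR2HSV)
m=((g[:,:,1]<30)&(g[:,:,2]>130)).astype(np.uint8)*255
cv2.imwrite('pics/m3.png',np.hstack([cv2.resize(im[150:350,210:350],(546,780)[0:1]+(600,) if 0 else (400,570),interpolation=cv2.INTER_CUBIC),cv2.cvtColor(cv2.resize(m[150:350,210:350],(400,570)),cv2.COLOR_GRAY2BGR)]))
# top-view estimate of the arbor from initial top image: plate ellipse
for f,z in (((282,216),.044),): print('plate',ray(c,*f,z))
print('pred plate ctr px',proj(c,[.612,.0425,.044]),'arb top',proj(c,[.612,.0425,.065]),'ring top px if at TCP',proj(c,[.6111,.0432,.145]))
```

```text
plate [0.6143768  0.04105273 0.044     ]
pred plate ctr px [280.54938871 219.19666615] arb top [280.69760827 229.46677059] ring top px if at TCP [280.39305776 297.04973655]
```

View pics/m3.png

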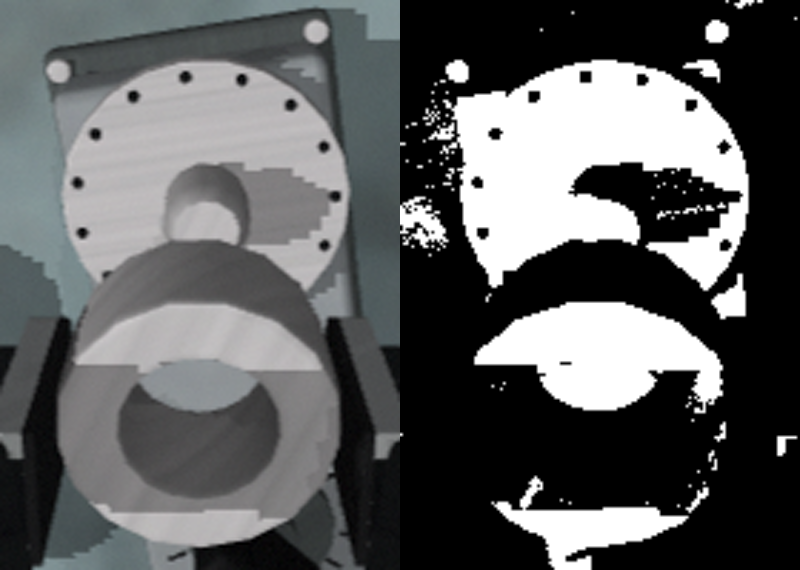

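Run:
```python
from h import *
from scipy.optimize import least_squares as L
c=cam('wrist')
D=[(133,96),(185,77),(242,79),(291,104),(323,146),(335,196),(324,245),(95,133),(77,182),(82,232)]
P=np.array([ray(c,210+a/2.857-.3,150+b/2.85-.3,.044)[:2] for a,b in D])
r=L(lambda q:np.hypot(*(P-q[:2]).T)-q[2],[.612,.042,.033]);print('plate',r.x,np.abs(r.fun).max())
T=ray(c,210+199/2.857-.3,150+425/2.85-.3,.145);print('ring',T)
cp=cam('top')
y,x=r.x[1]-T[1],r.x[0]-T[0];a=np.radians(-98.31)
f=lambda x,y:(x*np.cos(a)+y*np.sin(a),x*np.sin(a)-y*np.cos(a))
print('d',x,y,'tool',f(x,y))
```

```text
plate [0.61085603 0.04181147 0.03427028] 0.000174195389021789
ring [0.61024659 0.04379838 0.145     ]
d 0.0006094403432969075 -0.0019869106618538857 tool (np.float64(0.001877967505854215), np.float64(-0.0008902075921840913))
```

Emit:
{"op": "arm_command", "data": {"series": [[[1,0.0017,-0.0009,0.02,0,0,0],[1,0,0,0.02,0,0,0],[1,0,0,0.01,0,0,0],[1,0,0,0.004,0,0,0],[1,0,0,0.004,0,0,0],[1,0,0,0.004,0,0,0],[1,0,0,0,0,0,0]]]}}

```text
time: 6.98
eef_pos: [0.6123, 0.0411, 0.0613]
tool_rot: [180.0, 0.0, -98.3]
force: [-0.6, 0.6, -2.0]
width: 0.519
```

The ring is over the taper with no contact. I'll keep going down.

Emit:
{"op": "arm_command", "data": {"series": [[[1,0,0,0.004,0,0,0],[1,0,0,0.004,0,0,0],[1,0,0,0.003,0,0,0],[1,0,0,0.0015,0,0,0],[1,0,0,0,0,0,0]]]}}

```text
time: 7.6
eef_pos: [0.6122, 0.0412, 0.0486]
tool_rot: [180.0, 0.0, -98.3]
force: [-0.8, 0.4, -2.1]
width: 0.519
```

Nearly seated. I'll open the jaws to about 66 mm so the ring settles, then rise and check.

Emit:
{"op": "arm_command", "data": {"series": [[[1,0,0,0.001,0,0,0],[-0.5,0,0,0,0,0,0],[-0.5,0,0,0,0,0,0],[-0.5,0,0,0,0,0,0],[-0.5,0,0,0,0,0,0],[-0.5,0,0,0,0,0,0]]]}}

```text
time: 8.35
eef_pos: [0.6123, 0.0411, 0.0479]
tool_rot: [-180.0, 0.0, -98.3]
force: [1.0, -0.2, 0.1]
width: 0.75
```

Emit:
{"op": "arm_command", "data": {"series": [[[-0.5,0,0,-0.02,0,0,0],[-0.5,0,0,-0.04,0,0,0],[-0.5,0,0,-0.04,0,0,0],[-0.5,-0.013,0.04,-0.02,0,0,-10.5],[-0.5,0,0.045,0,0,0,-10.5],[-0.5,0,0.04,0,0,0,-10.5],[-0.5,0,0,0,0,0,-10.5],[-0.5,0,0,0,0,0,0],[-0.5,0,0,0,0,0,0]]]}}

```text
time: 9.48
eef_pos: [0.4912, 0.0492, 0.1689]
tool_rot: [-179.9, -0.1, -56.4]
force: [-0.4, -0.1, -0.3]
width: 0.749
```

Run:
```python
from h import *
o=bot.get_obs();print(o['time'],o['eef_pos'],o['tool_rot'],o['width'],o['force'])
c,im=grab('wrist','w4.png')
c2,im2=grab('side','s4.png')
cv2.imwrite('pics/v4.png',np.hstack([cv2.resize(im,None,fx=.85,fy=.85),cv2.resize(im2[200:340,200:350],(324,357))]))
print(proj(c,[.612,.0420,.070]),proj(c,[.5015,.0435,.074]))
```

```text
9.475 [0.49121595 0.04923801 0.16887079] [-1.79927257e+02 -5.23453118e-02 -5.64361664e+01] 0.7494607369940672 [-0.43293249 -0.11448365 -0.3203797 ]
[380.07885729  84.81065687] [292.19225637 207.45065271]
```

View pics/v4.png

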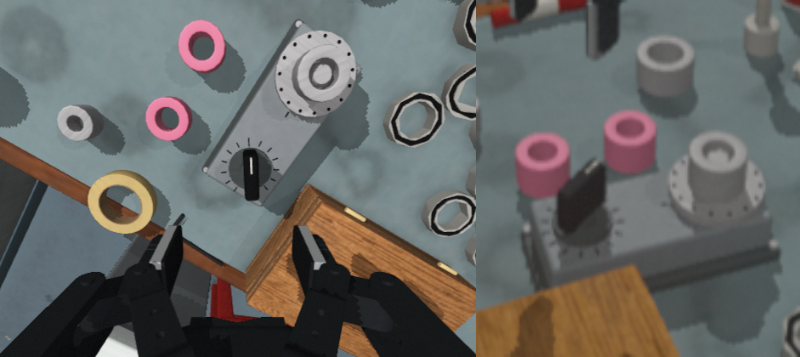

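The ring sits flat on the plate round the arbor, and the knob is still at its start stop with the bar vertical at v4 (251,175). Next I'll measure the knob.

Run:
```python
from h import *
im=cv2.imread('pics/w4.png')
cv2.imwrite('pics/c4.png',cv2.resize(im[160:250,230:350],(800,600),interpolation=cv2.INTER_CUBIC))
```

```text
(no output)
```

View pics/c4.png

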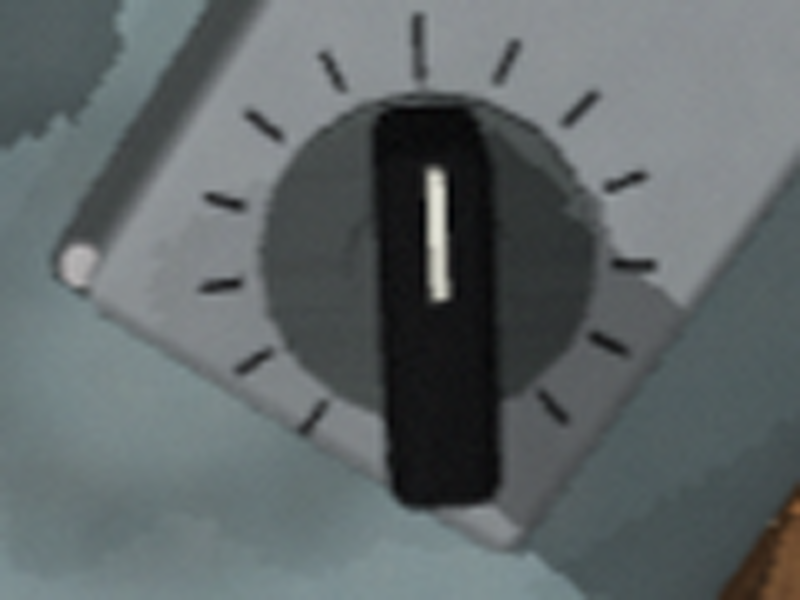

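Run:
```python
from h import *
c=cam('wrist')
f=lambda a,b:(230+a/6.667-.4,160+b/6.667-.4)
R=lambda a,b,z:ray(c,*f(a,b),z)[:2]
print('disc ctr',R(430,256,.041), 'disc w',np.linalg.norm(R(260,256,.041)-R(600,256,.041)))
p,q=R(435,168,.074),R(440,300,.074);d=p-q;print('line',p,q,'ang',np.degrees(np.arctan2(d[1],d[0])),'near end',R(443,503,.074))
u=d/np.linalg.norm(d); print('axis pt from near end',R(443,503,.074)+.023*u)
print('start tick',*(R(a,b,.036) for a,b in((420,78),(418,15))))
S=[R(a,b,.036) for a,b in((340,88),(498,80),(283,137),(565,123),(242,207),(606,189),(240,284),(613,264),(270,353),(592,336))]
from scipy.optimize import least_squares as L
S=np.array(S);r=L(lambda q:np.hypot(*(S-q[:2]).T)-q[2],[.5,.044,.027]);print('ticks',r.x,r.fun.round(4))
# ring seat: 
o=bot.get_obs();print(o['eef_pos'],o['tool_rot'][2])
```

```text
disc ctr [0.5018134  0.04025627] disc w 0.04588141314674608
line [0.51785534 0.05237297] [0.50487909 0.04274148] ang 36.5843025146079 near end [0.48350533 0.02759625]
axis pt from near end [0.50197389 0.04130436]
start tick [0.52041447 0.05434746] [0.52722604 0.05932121]
ticks [0.50064504 0.03978291 0.02594122] [ 0.0001  0.     -0.0003  0.0001  0.0002  0.0001  0.0001 -0.0002 -0.0001
  0.0001]
[0.49107031 0.04925301 0.168297  ] -56.38211030344021
```

Emit:
{"op": "arm_command", "data": {"series": [[[0,0.0131,-0.0039,0,0,0,-2.7],[0,0,0,0,0,0,0],[0,0,0,0.03,0,0,0],[0,0,0,0.03,0,0,0],[0,0,0,0.03,0,0,0],[0,0,0,0.02,0,0,0],[0,0,0,0.012,0,0,0],[0,0,0,0,0,0,0]]]}}

```text
time: 10.58
eef_pos: [0.5004, 0.0407, 0.045]
tool_rot: [179.9, 0.1, -53.6]
force: [-0.5, 0.2, -0.3]
width: 0.497
```

Emit:
{"op": "arm_command", "data": {"series": [[[1,0,0,0,0,0,0],[1,0,0,0,0,0,0],[1,0,0,0,0,0,0],[1,0,0,0,0,0,0],[1,0,0,0,0,0,0],[1,0,0,0,0,0,0]]], "grip_force": 40}}

```text
time: 11.32
eef_pos: [0.5021, 0.0404, 0.0471]
tool_rot: [-179.9, -0.1, -53.6]
force: [0.0, -1.2, 6.3]
width: 0.158
```

Run:
```python
from h import *
o=bot.get_obs();print({k:np.round(o[k],4) for k in('time','eef_pos','tool_rot','width','force','wrist_torque')})
```

```text
{'time': np.float64(11.325), 'eef_pos': array([0.5021, 0.0404, 0.0471]), 'tool_rot': array([-1.799115e+02, -7.830000e-02, -5.359720e+01]), 'width': np.float64(0.158), 'force': array([ 0.0323, -1.1519,  6.2527]), 'wrist_torque': array([-0.038 ,  0.1263, -0.0185])}
```

The knob is gripped (about 13.4 mm read). The fingertips press lightly on the disc, so I'll ease up 2 mm and then turn clockwise in small steps, reading the torque.

Emit:
{"op": "arm_command", "data": {"series": [[[1,0,0,-0.002,0,0,0],[1,0,0,0,0,0,0],[1,0,0,0,0,0,4],[1,0,0,0,0,0,4],[1,0,0,0,0,0,0]]]}}

```text
time: 11.95
eef_pos: [0.502, 0.0404, 0.0472]
tool_rot: [-179.8, -0.1, -61.6]
force: [7.3, -0.5, -6.5]
width: 0.153
```

```bash
cat > s.py <<'E'
from h import *
o=bot.get_obs();print({k:np.round(o[k],3).tolist() for k in('time','eef_pos','tool_rot','width','force','wrist_torque')})
E
python3 s.py
```

```text
{'time': 11.95, 'eef_pos': [0.502, 0.04, 0.047], 'tool_rot': [-179.837, -0.102, -61.612], 'width': 0.153, 'force': [7.262, -0.515, -6.494], 'wrist_torque': [-0.098, -1.09, 0.054]}
```

Emit:
{"op": "arm_command", "data": {"series": [[[1,0,0,0,0,0,4],[1,0,0,0,0,0,4],[1,0,0,0,0,0,0]]]}}

```text
time: 12.32
eef_pos: [0.5021, 0.0403, 0.0472]
tool_rot: [-179.8, -0.1, -69.7]
force: [7.0, -0.8, -6.6]
width: 0.159
```

```bash
python3 s.py
```

```text
{'time': 12.325, 'eef_pos': [0.502, 0.04, 0.047], 'tool_rot': [-179.823, -0.075, -69.652], 'width': 0.159, 'force': [6.974, -0.8, -6.648], 'wrist_torque': [-0.096, -1.103, -0.104]}
```

Emit:
{"op": "arm_command", "data": {"series": [[[1,0,0,0,0,0,4],[1,0,0,0,0,0,4],[1,0,0,0,0,0,0]]]}}

```text
time: 12.7
eef_pos: [0.5021, 0.0403, 0.0472]
tool_rot: [-179.8, -0.1, -77.6]
force: [8.1, -0.8, -6.8]
width: 0.155
```

```bash
python3 s.py
```

```text
{'time': 12.7, 'eef_pos': [0.502, 0.04, 0.047], 'tool_rot': [-179.814, -0.06, -77.63], 'width': 0.155, 'force': [8.107, -0.822, -6.796], 'wrist_torque': [-0.109, -1.037, 0.068]}
```

Torque fell negative near 16° (the click pulling in), so the first stop is passed. I'll go on in the same steps.

Emit:
{"op": "arm_command", "data": {"series": [[[1,0,0,0,0,0,4],[1,0,0,0,0,0,4],[1,0,0,0,0,0,0]]]}}

```text
time: 13.08
eef_pos: [0.5021, 0.0403, 0.0472]
tool_rot: [-179.8, -0.0, -85.6]
force: [6.3, -0.8, -7.2]
width: 0.157
```

```bash
python3 s.py
```

```text
{'time': 13.075, 'eef_pos': [0.502, 0.04, 0.047], 'tool_rot': [-179.81, -0.043, -85.609], 'width': 0.157, 'force': [6.279, -0.839, -7.157], 'wrist_torque': [-0.093, -1.176, 0.089]}
```

Emit:
{"op": "arm_command", "data": {"series": [[[1,0,0,0,0,0,4],[1,0,0,0,0,0,4],[1,0,0,0,0,0,0]]]}}

```text
time: 13.45
eef_pos: [0.502, 0.0403, 0.0472]
tool_rot: [-179.8, -0.0, -93.6]
force: [7.2, -1.2, -6.2]
width: 0.159
```

```bash
python3 s.py
```

```text
{'time': 13.45, 'eef_pos': [0.502, 0.04, 0.047], 'tool_rot': [-179.806, -0.012, -93.647], 'width': 0.159, 'force': [7.186, -1.157, -6.181], 'wrist_torque': [-0.179, -1.146, -0.105]}
```

Emit:
{"op": "arm_command", "data": {"series": [[[1,0,0,0,0,0,4],[1,0,0,0,0,0,4],[1,0,0,0,0,0,0],[1,0,0,0,0,0,0]]]}}

```text
time: 13.95
eef_pos: [0.502, 0.0402, 0.0472]
tool_rot: [-179.8, 0.0, -101.6]
force: [6.8, -0.9, -6.6]
width: 0.154
```

```bash
python3 s.py
```

```text
{'time': 13.95, 'eef_pos': [0.502, 0.04, 0.047], 'tool_rot': [-179.804, 0.004, -101.605], 'width': 0.154, 'force': [6.813, -0.866, -6.632], 'wrist_torque': [-0.219, -1.108, -0.019]}
```

The same pattern repeated (+0.09, -0.10, about 0), which makes the second click. Now the third, again 24°.

Emit:
{"op": "arm_command", "data": {"series": [[[1,0,0,0,0,0,4],[1,0,0,0,0,0,4],[1,0,0,0,0,0,0]]]}}

```text
time: 14.32
eef_pos: [0.5021, 0.0401, 0.0472]
tool_rot: [-179.8, 0.0, -109.6]
force: [5.7, -2.2, -5.5]
width: 0.159
```

```bash
python3 s.py
```

```text
{'time': 14.325, 'eef_pos': [0.502, 0.04, 0.047], 'tool_rot': [-179.804, 0.022, -109.607], 'width': 0.159, 'force': [5.68, -2.219, -5.548], 'wrist_torque': [-0.156, -1.11, 0.069]}
```

Emit:
{"op": "arm_command", "data": {"series": [[[1,0,0,0,0,0,4],[1,0,0,0,0,0,4],[1,0,0,0,0,0,0]]]}}

```text
time: 14.7
eef_pos: [0.502, 0.0401, 0.0472]
tool_rot: [-179.8, 0.0, -117.6]
force: [6.1, -2.0, -6.3]
width: 0.159
```

```bash
python3 s.py
```

```text
{'time': 14.7, 'eef_pos': [0.502, 0.04, 0.047], 'tool_rot': [-179.818, 0.048, -117.645], 'width': 0.159, 'force': [6.127, -2.024, -6.302], 'wrist_torque': [-0.304, -1.136, -0.129]}
```

Emit:
{"op": "arm_command", "data": {"series": [[[1,0,0,0,0,0,4],[1,0,0,0,0,0,3],[1,0,0,0,0,0,0],[1,0,0,0,0,0,0],[1,0,0,0,0,0,0],[1,0,0,0,0,0,0]]]}}

```text
time: 15.45
eef_pos: [0.502, 0.0401, 0.0472]
tool_rot: [-179.8, 0.1, -124.6]
force: [7.7, -2.1, -7.1]
width: 0.158
```

```bash
python3 s.py
python3 - <<'E'
from h import *
c,im=grab('wrist','w5.png'); c2,im2=grab('side','s5.png'); c3,im3=grab('top','t5.png')
a=cv2.resize(im,None,fx=.8,fy=.8); b=cv2.resize(im2[200:340,200:350],(300,336))
print(proj(c,[.502,.0405,.074]))
cv2.imwrite('pics/v5.png',np.hstack([a,b]))
E
```

```text
{'time': 15.45, 'eef_pos': [0.502, 0.04, 0.047], 'tool_rot': [-179.821, 0.064, -124.605], 'width': 0.158, 'force': [7.661, -2.068, -7.143], 'wrist_torque': [-0.283, -1.091, -0.057]}
[277.45700652 304.20259345]
```

View pics/v5.png

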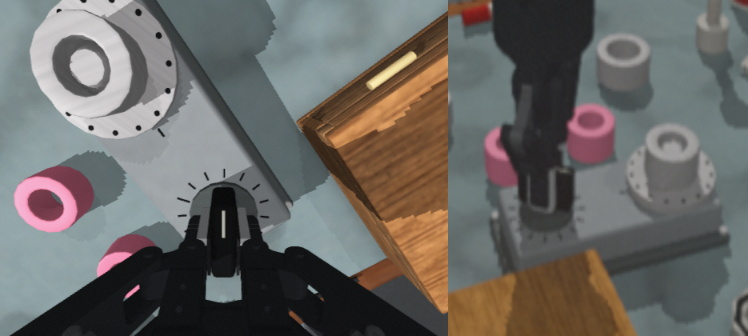

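The bar is held square between the pads at v5 (224,225), and the ring is still flat and centred on the arbor. The tool has turned 71°, so I'll add the last 1° to the stop and hand in.

Emit:
{"op": "arm_command", "data": {"series": [[[1,0,0,0,0,0,1],[1,0,0,0,0,0,0],[1,0,0,0,0,0,0],[1,0,0,0,0,0,0],[1,0,0,0,0,0,0]]]}}

```text
time: 16.23
eef_pos: [0.502, 0.0401, 0.0472]
tool_rot: [-179.8, 0.1, -125.6]
force: [6.7, -2.6, -6.4]
width: 0.157
```

```bash
python3 s.py; python3 -c "
from rig import bot
print(bot.job_done())"
```

```text
{'time': 16.225, 'eef_pos': [0.502, 0.04, 0.047], 'tool_rot': [-179.822, 0.069, -125.606], 'width': 0.157, 'force': [6.653, -2.643, -6.367], 'wrist_torque': [-0.232, -1.091, -0.031]}
the job is handed in; nothing more can be done
None
```

I put the 46 mm ring on the arbor, let it go, then turned the gripped knob clockwise through three clicks. I handed the job in at 16.2 s, still gripping the knob; no verdict was reported.

**Ring:** The last pictures showed it flat on the plate and centred, clear of the fingers.

**Knob:** The tool turned 72.0°, from yaw -53.6° to -125.6°. The grip was set to 40 N and the jaw reading stayed steady at about 13.4 mm. I never read the knob angle directly. It comes from the tool's turn and from the bar looking square between the pads.

**Clicks:** The wrist torque rose and then went negative once in each 24° step, which gave the count of three. The readings were noisy. The one at the first stop was +0.07 N m where near zero was expected, while those at the second and third stops were near zero (-0.02 and -0.03).

**Residual load:** About 10 N remained on the wrist from the grip and from easing the fingers up off the disc, far below the limits.

**Bystanders:** I planned every path clear of the other rings, the tin and the plug gauge. I did not measure their positions again at the end.

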